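Put the long battery pack on charge

TASK

Put the long one of the two battery packs on charge: take it out of the sloping plywood rack, tip its tongue under the fixed lip at the far end of the bench charger, then swing the tail down until the sprung latch snaps over it and the pack lies level and fully home. Leave the short pack in the rack and the pliers, torch and screwdriver lying by the work where they are.

Things in the scene. Friction and masses are not known exactly. Their poses are not given: they have to be found in the camera images.
- long_pack: black battery pack, about 0.36 kg, 110 mm long (x, tail to tongue), 50 wide (y), 46 high (z). Origin: middle of the tail end, on the underside; z points to the top face with the grey panel. The lowest 12 mm of the tail stand out 7 mm as the latch's ledge; grip the sides between x = 7 and 110 mm. Starts in a rack pocket on its underside, tongue up, x rising at 45 degrees.
- tongue (a point): middle of the tip of the long pack's tongue, at x = 120, y = 0, z = 8 mm of the pack. The tongue stands out 10 mm from the end face, is 40 mm wide and reaches from 4 to 12 mm above the underside.
- short_pack: battery pack of the same make, frame and section, but only 80 mm long; it stays in the other pocket of the rack
- rack: plywood rack fixed to the bench, 174 mm wide (y), 100 deep. Origin: centre of its underside, z up. Its tray rises at 45 degrees toward +x and has two pockets, centred at y = +50 and -50 mm; a pack's origin rests at x = -15, z = 29 mm. Packs come out along the slope.
- fence_end (a point): point on the tray's surface midway between the two pockets, 60 mm up the slope: here end the pockets' side fences (9 mm thick, 46 mm high off the tray, 56 mm apart, 26 mm free between the two pockets). The tray itself ends 75 mm up. So in the rack the long pack can be gripped only from 60 to 110 mm from its tail, on its tongue half.
- charger: grey charger fixed to the bench, 166 mm long (x, toward the lip), 68 wide (y; its 4 mm high screw ears 102). Origin: centre of its underside. Bay: floor at z = 16 mm, 55 mm wide, end wall at the tail x = -57.5. Side walls reach z = 28 mm. Sprung contacts at x = -32 to -24 mm stand 5 mm out of the floor and lift the tail with 3 to 6 N unless it is latched.
- home (a point): point on the floor of the charger's bay where the long pack's origin lies when the pack is fully home (x = -55, y = 0, z = 16 mm of the charger), the pack's axes along the charger's. Latched, the sprung contacts may hold the tail 1.5 mm above it.
- lip (a point): middle of the lower edge of the fixed lip that overhangs the far end of the bay (x = 56, z = 30 mm of the charger, 14 mm above the floor). The lip is 6 mm thick and spans the bay; the hollow under it is 11 mm deep. With the pack tilted about 20 degrees, tongue down, the tongue goes 6 mm under it.
- cheeks (a point): middle between the two guide cheeks at their tail-side ends, level with their tops (x = 13, z = 60 mm of the charger). The cheeks run from here to the lip end, 55 mm apart, and leave no room for fingers beside the pack's front 42 mm: the pack must be held on its tail half as it goes in.
- latch (a joint): sprung latch at the charger's tail end: 0 = forward (rest), up to 0.009 m pushed back along the charger's -x. Spring: 1 N plus 0.25 N a mm. Its 28 mm wide nose reaches to x = -51, underside at z = 29 mm, steep ramp above up to x = -60, z = 48; top at z = 51. The tail, pressed down with 5 to 15 N, pushes it back 4 to 6 mm; it then snaps over the ledge.
- pliers_red: pliers with red handles lying flat behind the work, 185 mm long, 12 mm high, origin at the middle; bystander
- torch: black torch lying to the right of the charger, 161 mm long, 36 mm high, origin at the middle of its underside; bystander
- driver_yellow: screwdriver with yellow handle lying behind the rack, 169 mm long, 30 mm high, origin at the middle of its underside; bystander

How it is judged:
At the end, for the whole second after the job is handed in: The long pack rests in the bay, tongue under the lip: within 3.5 mm of home along the charger and at most 3.5 mm above the floor of the bay, level within 0.04 rad and lengthwise within 0.12 rad; the latch is forward (under 1.5 mm) over its tail; the short pack is still in the rack (x of long_pack in the frame of charger between -0.0585 and -0.0515 m and z of long_pack in the frame of charger between 0.013 and 0.0195 m and angle between the z axis of long_pack and the z axis of charger, either way round below 0.04 rad and angle between the x axis of long_pack and the x axis of charger, either way round below 0.12 rad and value of joint latch below 0.0015 m and linear speed of long_pack below 0.01 m/s and distance of short_pack from where it was at the start of the episode below 0.03 m); the robot touches nothing.
It fails at once if the short pack is moved out of its place (30 mm) (distance of short_pack from where it was at the start of the episode above 0.03 m).
It fails at once if the pliers, the torch or the screwdriver are pushed more than 30 mm (distance of any of pliers_red, torch, driver_yellow from where it was at the start of the episode above 0.03 m).
It also fails if it takes over 64 s, if anything falls off the work surface, if the arm or the gripper's body presses on something with over 40 N, if the wrist force passes 120 N, or if a joint passes its speed limit or range.

ROBOT

A 6-joint arm with a two-finger parallel gripper is mounted at the origin on a cart in front of the work surface, level with it; the furniture and walls round the work are solid. World frame = base frame: x ahead of the robot, y to its left, z up, the work surface at z = 0. Lengths are in m, angles in rad, forces in N, time in s.
With the tool pointing down it reaches from about 0.3 to 0.875 m from the base axis. Payload 4.2 kg.
Tool frame: the origin (TCP) lies at the very end of the fingers, on their centre line; the grasp point (between the pads) lies 19 mm behind it; z points along the fingers, y is the direction in which the jaws open and shut (so a half turn about z gives the same grasp; the last joint's range is limited). The gripper opens to 85 mm and grips with 20 to 120 N. Pads are 22 mm wide; open, the fingers measure 114 mm over their backs; the gripper's body (76 mm by 85 mm) begins 54 mm behind the grasp point. The pads swing forward as they close: fully open they stand 13 mm farther back than shut.
Start: joints at [1.178, 0.32, 1.565, -0, 1.257, -0.02], TCP at [0.209, 0.536, 0.231] pointing down, gripper open.
Joint ranges: [-3.11, 3.11], [-0.84, 2.01], [0.21, 2.61], [-1.34, 4.49], [0.05, 2.63], [-2.56, 2.56]. Speed limits (rad/s): [2.57, 2.57, 3.14, 3.14, 3.14, 3.14].

INTERFACE

Orientations are given as a unit quaternion [x, y, z, w].
In Python, from station import r, vision, job gives the robot as it stands.
- The arm moves only by the tool jog_arm, never from a script. Its argument "targets" is one flat list of numbers, 4 for each row, row after row: the shift along the tool's x, y, z in m, then the turn about the tool's z in degrees. In form: [dx, dy, dz, twist, dx, dy, dz, twist, ...]. A call has 1 to 5 rows; each row is the pose to reach, as a shift and turn from the pose measured when the call began, along the tool's axes at that moment; what a row does not reach only later rows make up. A row lasts 1/10 s, in which the tool goes at most 50 mm and 8.59 degrees, less where a joint would pass 70% of its speed; a pose out of reach is approached as far as the arm can. A call with a gripper value outside its range is refused whole. "hand" is the closure, from -1 (fully open) to 1 (shut), set as the call begins (left out, the last holds). The fingers move at their own pace and stop on an object; "grip_force" is the grip in N (left out, the last holds). Time passes only in rows, so rows that repeat a pose let the fingers close. It gives the time, the measured TCP pose, the force and the opening at its end, in the units of the state.
- r.get_state(): the state, without advancing time (a new reading comes with each control period).
- vision.read_camera(name): name is "scene" or "top"; returns a dict with "image" (400x640x3 uint8, blue, green, red), "range_z" (400x640 float32, m along the optical axis (not along the pixel's ray), 0 where there is no reading), "fx", "fy", "cx", "cy" (pixels), "k1" (the pictures are not rectified: a ray, as slopes to the right and down, at radius r is drawn at 1 + k1 r^2 times it, then the intrinsics apply), "R" (3x3) and "t" (3): a world point X has camera coordinates R X + t. Camera axes: x right, y down, z forward; pixel columns grow to the right and rows downward; lengths in m; the calibration is good to about 2 mm. A picture is of the moment at which its call begins.
- job.hand_in(): hands the job in, once; it reports no verdict.
The state is a dict: "clock": time; "joint_pos": joint angles; "qd": joint speeds; "tau": joint torques, N m; "ee_pos": TCP position; "tcp_rot": TCP orientation; "wrist_force": force on the tool from outside, world axes, zero at the start; "ft_torque": the same for the moment, N m; "finger_gap": finger opening in m.
Only numpy, scipy, OpenCV 4.12 (cv2) and the standard library are available. Lean on these libraries where they do the work, as an engineer would, in place of code of your own. Each camera call takes 0.05 s, during which the arm holds its last target. There are 200 camera calls.

## Working session

There is one attempt and no reset: what is moved stays moved. The work goes in short steps, Python scripts to look and compute and a tool call to move; the robot and the scene stay as the last step left them, time stands still between calls to the robot, and variables do not carry over. Pictures are saved under pics/ and viewed, about 8 in all and at most 12, crops included, and the job is handed in when it is done.

Besides the shell and the picture viewer there is one more tool, called after ">>>" by a JSON object that holds its "name" and its "arguments". jog_arm: Moves the arm, as the interface text tells. Its arguments: {"type":"object","properties":{"targets":{"type":"array","items":{"type":"number"}},"hand":{"type":"number"},"grip_force":{"type":"number"}},"required":["targets"]}

```bash
mkdir -p pics
cat > h.py <<'E'
import numpy as np, cv2
from station import r, vision, job
def cam(n): return vision.read_camera(n)
def und(c,u,v):
    K=np.array([[c['fx'],0,c['cx']],[0,c['fy'],c['cy']],[0,0,1.]])
    p=cv2.undistortPoints(np.float64(np.c_[np.ravel(u),np.ravel(v)])[:,None],K,np.array([c['k1'],0,0,0,0.]))[:,0]
    return np.c_[p,np.ones(len(p))]
def ray_z(c,u,v,z):
    R,t=np.array(c['R']),np.array(c['t']);o=-R.T@t;d=und(c,u,v)@R
    return o+d*((z-o[2])/d[:,2])[:,None]
def pts(c,u,v):
    R,t=np.array(c['R']),np.array(c['t']);u=np.ravel(u);v=np.ravel(v)
    z=c['range_z'][v.astype(int),u.astype(int)]
    return (und(c,u,v)*z[:,None]-t)@R
def cloud(c):
    v,u=np.mgrid[:400,:640];return pts(c,u,v).reshape(400,640,3)
E
python3 - <<'E'
from h import *
print({k:np.round(v,3).tolist() if not isinstance(v,str) else v for k,v in r.get_state().items()})
for n in('scene','top'):
    c=cam(n);cv2.imwrite(f'pics/{n}0.png',c['image']);np.save(n+'0.npy',c,allow_pickle=True)
    print(n,[c[k] for k in('fx','fy','cx','cy','k1')],(-np.array(c['R']).T@c['t']).round(3),np.round(c['R'],2).tolist(),(c['range_z']>0).mean())
E
```

```text
{'clock': 0.0, 'joint_pos': [1.178, 0.32, 1.566, -0.0, 1.257, -0.02], 'qd': [-0.001, -0.001, -0.001, -0.001, -0.0, -0.002], 'tau': [0.0, -41.553, -23.416, 0.0, 0.008, 0.0], 'ee_pos': [0.209, 0.535, 0.23], 'tcp_rot': [0.185, 0.983, -0.001, -0.0], 'wrist_force': [-0.111, 0.234, -0.036], 'ft_torque': [0.002, 0.029, -0.033], 'finger_gap': 0.085}
scene [409.2833398934403, 409.2833398934403, 316.78117045452456, 196.2452451490769, 0.024981181285580467] [ 0.087 -0.647  0.794] [[0.73, -0.69, 0.02], [-0.48, -0.53, -0.69], [0.49, 0.5, -0.72]] 0.996109375
top [418.74727666642485, 418.74727666642485, 320.5632952898038, 204.1301259028379, -0.0419786135279093] [ 0.365 -0.166  1.229] [[0.01, -1.0, 0.01], [-0.99, -0.01, -0.16], [0.16, -0.01, -0.99]] 0.9961015625
```

View pics/scene0.png

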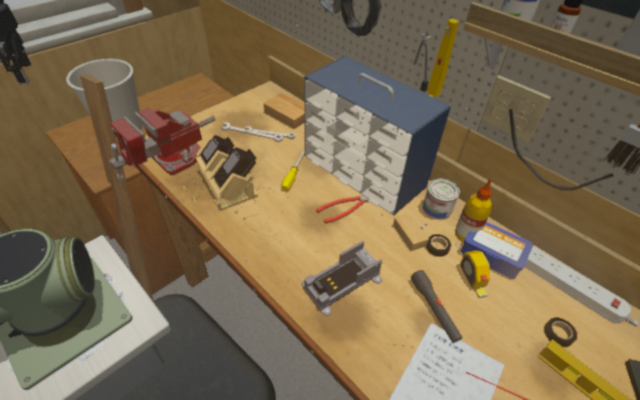

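View pics/top0.png

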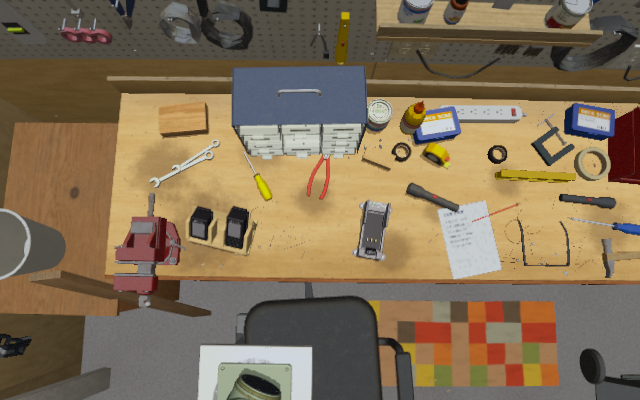

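Run:
```python
from h import *
T=np.load('top0.npy',allow_pickle=True).item();S=np.load('scene0.npy',allow_pickle=True).item()
a=cv2.resize(T['image'][185:265,170:270],None,fx=4,fy=4,interpolation=2)
b=cv2.resize(T['image'][185:265,325:425],None,fx=4,fy=4,interpolation=2)
c=cv2.resize(S['image'][130:210,180:280],None,fx=4,fy=4,interpolation=2)
d=cv2.resize(S['image'][235:315,295:395],None,fx=4,fy=4,interpolation=2)
cv2.imwrite('pics/z0.png',np.vstack([np.hstack([a,b]),np.hstack([c,d])])[:600])
X=cloud(T)
for nm,(u0,u1,v0,v1) in dict(rack=(180,265,195,260),chg=(350,400,192,268)).items():
    P=X[v0:v1,u0:u1];z=P[...,2]
    print(nm); 
    print((z[::4,::4]*1000).astype(int))
    for h in(.01,.04,.08): 
        m=(z>h)
        (cx,cy),(w,l),an=cv2.minAreaRect(np.float32(P[m][:,:2])); print(h,m.sum(),round(cx,3),round(cy,3),round(w,3),round(l,3),round(an,1))
Xs=cloud(S)
print(ray_z(T,[373],[230],0),X[230,420],X[270,330])
```

```text
rack
[[   1   -2   -1    0    0    0    3    0    2    0   -6    1    4    1
     3    2    1    0   -1    0    0   24]
 [   0    0    0   -1    0   -3    2    0   -2   -1   -1    0   -2   -2
     0    1   -5   -2    0   -3    1   17]
 [   2    1   -1   -2    4    0    0   -1    1    1   -2    2   -4   -3
     0    1    1    1    0   -1    1   -2]
 [   4    0    0   -1   78   98    3   -4   -3   -1   -2   -2    0  117
   115    0    0    0    0   -2   -2   -2]
 [  -2    5   -3   -1   99   96   97   97   79   77   -2   -1    0  113
   115  116  119    1   -1    0   -1   -1]
 [  -2    5    0  110  109  104  102   95   81   77   79   80  128  128
   123  123  122  105   -4    1   -1   -1]
 [  -1   -1   92  118  113  117  111  109   64   77   67   74  135  134
   139  133  129   74    0    5    2   -3]
 [   0    0  102  105  106  106  109   96   90   63   57   62  129  130
   129  132  128 1229   81   13    2   -4]
 [   5    0   95  100   95   99  101  101   95   52   50   93  115  122
   119  123  113   74   62    0    0   -2]
 [   0   -2   83   87   88   91   93   95   83   40   40   9
[... 1812 characters left out ...]
-3   15   14   13   14   17   25    0    0   -6   -1]
 [  -2    0    0   18   13   15   14   11   26    4    0   -1    0]
 [   3    1   12   16   36   32   14   13   24   -3   -1    0   -1]
 [  -1    6   40   36   47   51   51   41    2    1   -2   -3    0]
 [   0    0   27   39   28   28   27   39    3    3    0   -6   -2]
 [   1   -6    0    1   -3   -2    0    8    2 1229   -2   -4   -1]
 [  -3    0   -2    2   -2   -2   -1   -1   -3    1    0    0   -1]]
0.01 1419 0.44 -0.299 0.13 0.276 54.6
0.04 236 0.441 -0.297 0.125 0.276 54.4
0.08 16 0.365 -0.166 0.0 0.0 0.0
[[ 0.48508207 -0.33311247  0.        ]] [ 4.86886514e-01 -4.72515399e-01  4.57528480e-04] [ 0.36681264 -0.20741879 -0.00163854]
```

View pics/z0.png

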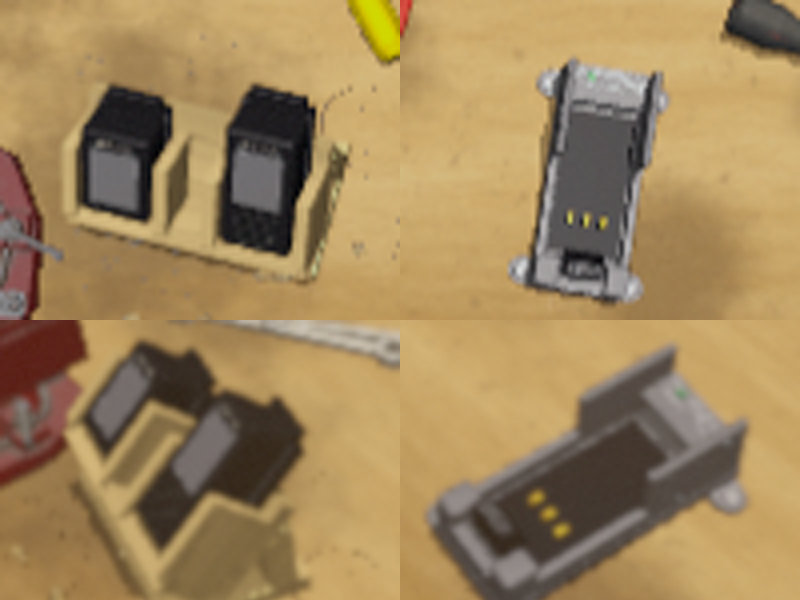

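```bash
cat > m.py <<'E'
from h import *
def rect(P):
    # robust: trim outliers by 1st/99th percentile in the minAreaRect frame
    (cx,cy),(w,l),an=cv2.minAreaRect(np.float32(P[:,:2]))
    return [round(float(x),4) for x in(cx,cy,w,l)]+[round(an,1)]
if __name__=='__main__':
  for n,wins in(('top',dict(rack=(180,265,195,262),chg=(350,400,192,268))),('scene',dict(rack=(190,265,132,212),chg=(298,390,240,318)))):
    C=np.load(n+'0.npy',allow_pickle=True).item();X=cloud(C);I=C['image'].astype(int)
    for k,(u0,u1,v0,v1) in wins.items():
        P=X[v0:v1,u0:u1].reshape(-1,3);Q=I[v0:v1,u0:u1].reshape(-1,3)
        z0=.02
        c0=np.array([.49,.16]) if k=='rack' else np.array([.485,-.325])
        ok=(P[:,2]>z0)&(P[:,2]<.16)&(np.hypot(*(P[:,:2]-c0).T)<.13)
        g=ok.copy()
        # remove isolated points
        from scipy.spatial import cKDTree
        t=cKDTree(P[g]);cnt=np.array([len(x) for x in t.query_ball_point(P[g],.008)]);G=P[g][cnt>=4]
        print(n,k,len(G),rect(G),G[:,:2].mean(0).round(3))
        if k=='chg':
            y=(Q[:,2]>150)&(Q[:,0]<90)&(Q[:,1]>110)&(P[:,2]>.005)&(P[:,2]<.035)
            vv,uu=np.mgrid[v0:v1,u0:u1];uu=uu.ravel()[y];vv=vv.ravel()[y]
            print(' contacts',ray_z(C,uu,vv,.021).mean(0).round(4),y.sum())
        else:
            dark=(Q.max(1)<60)|((Q.max(1)<140)&(Q.max(1)-Q.min(1)<25))
            for nm,sel in(('long',lambda p:p[:,1]<.145),('short',lambda p:p[:,1]>.155)):
                D=P[ok&dark];D=D[sel(D)]
                # plane of top face: RANSAC-ish by iterative refit, normal about 45deg
                best=None;rng=np.random.default_rng(0)
                for _ in range(400):
                    a=D[rng.choice(len(D),3,False)];nn=np.cross(a[1]-a[0],a[2]-a[0]);l=np.linalg.norm(nn)
                    if l<2e-4:continue
                    nn/=l; nn*=np.sign(nn[2]) or 1
                    if not(.55<nn[2]<.85 and nn[0]<-.4):continue
                    s=abs((D-a[0])@nn)<.004
                    if best is None or s.sum()>best.sum():best=s
                F=D[best];c=F.mean(0);nn=np.linalg.svd(F-c)[2][2];nn*=np.sign(nn[2])
                print(' ',nm,len(D),best.sum(),c.round(4),nn.round(3),'yaw',np.degrees(np.arctan2(-nn[1],-nn[0])).round(1),'tilt',np.degrees(np.arccos(nn[2])).round(1))
                e=np.array([-nn[0],-nn[1],0]);e/=np.linalg.norm(e);sl=e*nn[2]+np.array([0,0,np.linalg.norm(nn[:2])]);la=np.cross(nn,sl)
                q=(F-c)@np.c_[sl,la];lo,hi=np.percentile(q,[2,98],axis=0);print('   extents',(hi-lo).round(3),'centre',(c+sl*(lo+hi)[0]/2+la*(lo+hi)[1]/2).round(4))
E
python3 m.py
```

```text
top rack 2022 [0.4754, 0.1227, 0.1829, 0.1204, 87.4] [0.476 0.11 ]
  long 824 534 [0.4648 0.0719 0.105 ] [-0.687  0.159  0.709] yaw -13.0 tilt 44.9
   extents [0.095 0.108] centre [0.4692 0.0896 0.1053]
  short 219 149 [0.4753 0.1666 0.0936] [-0.651  0.286  0.703] yaw -23.7 tilt 45.3
   extents [0.068 0.031] centre [0.475  0.166  0.0936]
top chg 635 [0.4827, -0.3295, 0.0688, 0.1624, 81.3] [ 0.483 -0.331]
 contacts [ 0.4304 -0.3447  0.021 ] 13
scene rack 1723 [0.4701, 0.1483, 0.1161, 0.2359, 0.8] [0.468 0.122]
  long 618 457 [0.4634 0.0678 0.106 ] [-0.682  0.164  0.713] yaw -13.5 tilt 44.5
   extents [0.093 0.108] centre [0.4679 0.0888 0.1054]
  short 119 111 [0.4714 0.1645 0.0924] [-0.672  0.188  0.716] yaw -15.6 tilt 44.3
   extents [0.064 0.025] centre [0.473  0.1634 0.0942]
scene chg 1431 [0.4808, -0.3305, 0.0699, 0.1641, 80.8] [ 0.481 -0.332]
 contacts [ 0.4522 -0.3279  0.021 ] 11
```

Run:
```python
from h import *
for n,(u0,u1,v0,v1) in(('top',(180,265,195,262)),('scene',(190,265,132,212))):
    C=np.load(n+'0.npy',allow_pickle=True).item();X=cloud(C);I=C['image'].astype(int)
    P=X[v0:v1,u0:u1].reshape(-1,3);Q=I[v0:v1,u0:u1].reshape(-1,3)
    ok=(P[:,2]>.03)&(P[:,2]<.16)&(Q.max(1)-Q.min(1)<25)&(Q.max(1)<150)&(np.hypot(P[:,0]-.47,P[:,1]-.12)<.12)
    D=P[ok]
    nn0=np.array([-.7071*np.cos(np.radians(-13)),-.7071*np.sin(np.radians(-13)),.7071]);d=D@nn0
    h,e=np.histogram(d,30);k=e[h.argmax()]
    F=D[abs(d-k)<.008]
    for _ in range(5):
        c=F.mean(0);nn=np.linalg.svd(F-c)[2][2];nn*=np.sign(nn[2]);F=D[abs((D-c)@nn)<.004]
    yaw=np.arctan2(-nn[1],-nn[0]);e=np.array([np.cos(yaw),np.sin(yaw),0]);la=np.array([-e[1],e[0],0]);sl=e*.7071+np.array([0,0,.7071])
    y=F@la;print(n,len(F),'yaw',np.degrees(yaw).round(1),'n',nn.round(3),'c',c.round(4))
    print(np.histogram(y,np.arange(y.min()-.004,y.max()+.004,.004)))
    ys=np.sort(y);g=ys[np.diff(ys).argmax()]+.001
    for nm,s in(('right',y<=g),('left',y>g)):
        G=F[s];a,b=np.percentile(G@la,[1,99]);p,q=np.percentile(G@sl,[1,99])
        cc=G.mean(0);cc=cc+la*((a+b)/2-cc@la)+sl*((p+q)/2-cc@sl)
        print(nm,len(G),'width',(b-a).round(3),'len',(q-p).round(3),'centre',cc.round(4))
    W=np.array([.0,0,0])
```

```text
top 806 yaw -12.8 n [-0.687  0.156  0.709] c [0.467  0.0941 0.1021]
(array([ 0, 41, 43, 37, 41, 43, 38, 44, 38, 40, 45, 35, 33,  7,  0,  0,  0,
        0,  0,  0,  0,  0,  0,  0,  0,  0, 28, 31, 28, 27, 28, 24, 33, 24,
       29, 27, 23, 19]), array([0.12793372, 0.13193372, 0.13593372, 0.13993372, 0.14393372,
       0.14793372, 0.15193372, 0.15593372, 0.15993372, 0.16393372,
       0.16793372, 0.17193372, 0.17593372, 0.17993372, 0.18393372,
       0.18793372, 0.19193372, 0.19593372, 0.19993372, 0.20393372,
       0.20793372, 0.21193372, 0.21593372, 0.21993372, 0.22393372,
       0.22793372, 0.23193372, 0.23593372, 0.23993372, 0.24393372,
       0.24793372, 0.25193372, 0.25593372, 0.25993372, 0.26393372,
       0.26793372, 0.27193372, 0.27593372, 0.27993372]))
right 485 width 0.047 len 0.097 centre [0.4615 0.0555 0.1053]
left 321 width 0.045 len 0.069 centre [0.4727 0.1542 0.0943]
scene 665 yaw -13.0 n [-0.681  0.157  0.715] c [0.4655 0.089  0.1033]
(array([ 0, 30, 40, 42, 46, 37, 33, 47, 41, 35, 33, 27, 10,  2,  0,  0,  0,
        0,  0,  0,  0,  0,  0,  0,  0,  2, 16, 18, 28, 23, 20, 22, 26, 24,
       24, 20, 12,  7]), array([0.12887183, 0.13287183, 0.13687183, 0.14087183, 0.14487183,
       0.14887183, 0.15287183, 0.15687183, 0.16087183, 0.16487183,
       0.16887183, 0.17287183, 0.17687183, 0.18087183, 0.18487183,
       0.18887183, 0.19287183, 0.19687183, 0.20087183, 0.20487183,
       0.20887183, 0.21287183, 0.21687183, 0.22087183, 0.22487183,
       0.22887183, 0.23287183, 0.23687183, 0.24087183, 0.24487183,
       0.24887183, 0.25287183, 0.25687183, 0.26087183, 0.26487183,
       0.26887183, 0.27287183, 0.27687183, 0.28087183]))
right 423 width 0.045 len 0.095 centre [0.4596 0.054  0.1053]
left 242 width 0.044 len 0.065 centre [0.4714 0.1538 0.0946]
```

```bash
cat > go.py <<'E'
import sys
from h import *
from scipy.spatial.transform import Rotation as Ro
def go(p,yaw=None,v=1):
    """yaw: world heading (deg) of the pack axis; jaws across it"""
    s=r.get_state();q=s.get('tcp_rot');R=Ro.from_quat(q).as_matrix()
    d=R.T@(np.array(p)-s['ee_pos']);tw=0
    ya=np.degrees(np.arctan2(R[1,1],R[0,1]))
    if yaw is not None: tw=-(((yaw+90-ya)+90)%180-90)
    print('shift',d.round(4),'twist',round(tw,1),'| jaw heading',round(ya-90,1),'ee',np.round(s['ee_pos'],4),'gap',round(s['finger_gap'],4),'F',np.round(s['wrist_force'],1),'t',round(s['clock'],2),'tilt',np.degrees(np.arccos(-R[2,2])).round(2))
if __name__=='__main__':
    a=[float(x) for x in sys.argv[1:]];go(a[:3],a[3] if len(a)>3 else None)
E
python3 go.py .494 .0465 .28 -13
```

```text
shift [-0.4431 -0.3514 -0.0489] twist -8.4 | jaw heading -21.4 ee [0.2093 0.5351 0.2306] gap 0.0855 F [-0.3  0.2 -0.6] t 0.1 tilt 0.09
```

>>> {"name": "jog_arm", "arguments": {"targets": [0,0,-0.05,0,-0.11,-0.088,-0.05,-3,-0.22,-0.175,-0.05,-5,-0.33,-0.26,-0.05,-7,-0.443,-0.351,-0.049,-8.4], "hand": -1}}

```text
clock: 0.6
ee_pos: [0.3104, 0.3606, 0.2803]
tcp_rot: [0.112, 0.994, -0.001, -0.0]
wrist_force: [0.9, -0.7, 0.8]
finger_gap: 0.0858
```

```bash
python3 go.py .494 .0465 .28 -13
```

```text
shift [-0.2488 -0.2654  0.0008] twist 0.2 | jaw heading -12.8 ee [0.3104 0.3606 0.2803] gap 0.0858 F [ 0.9 -0.7  0.8] t 0.6 tilt 0.12
```

>>> {"name": "jog_arm", "arguments": {"targets": [-0.249,-0.265,0,0,-0.249,-0.265,0,0,-0.249,-0.265,0,0,-0.249,-0.265,0,0,-0.249,-0.265,0,0]}}

```text
clock: 1.1
ee_pos: [0.4365, 0.1446, 0.2806]
tcp_rot: [0.112, 0.994, -0.001, -0.0]
wrist_force: [0.3, 0.1, -0.2]
finger_gap: 0.0852
```

```bash
python3 go.py .494 .0465 .17 -13
```

```text
shift [-0.0779 -0.0826  0.1108] twist 0.2 | jaw heading -12.8 ee [0.4365 0.1446 0.2806] gap 0.0852 F [ 0.3  0.1 -0.2] t 1.1 tilt 0.12
```

>>> {"name": "jog_arm", "arguments": {"targets": [-0.078,-0.083,0,0,-0.078,-0.083,0,0,-0.078,-0.083,0.05,0,-0.078,-0.083,0.1,0,-0.078,-0.083,0.11,0]}}

```text
clock: 1.6
ee_pos: [0.4904, 0.0448, 0.1653]
tcp_rot: [0.113, 0.994, -0.002, -0.006]
wrist_force: [0.0, -0.0, -0.1]
finger_gap: 0.0853
```

Run:
```python
from go import *
go((.494,.0465,.086),-13)
c=cam('scene');d=cam('top')
a=cv2.resize(c['image'][110:230,170:290],(480,480),interpolation=2);b=cv2.resize(d['image'][170:270,180:280],(480,480)[::-1],interpolation=2)[:, :320]
cv2.imwrite('pics/s1.png',np.hstack([a,b]))
```

```text
shift [-0.004   0.0028  0.0793] twist 0.1 | jaw heading -12.9 ee [0.4904 0.0448 0.1653] gap 0.0853 F [ 0.  -0.  -0.1] t 1.6 tilt 0.7
```

View pics/s1.png

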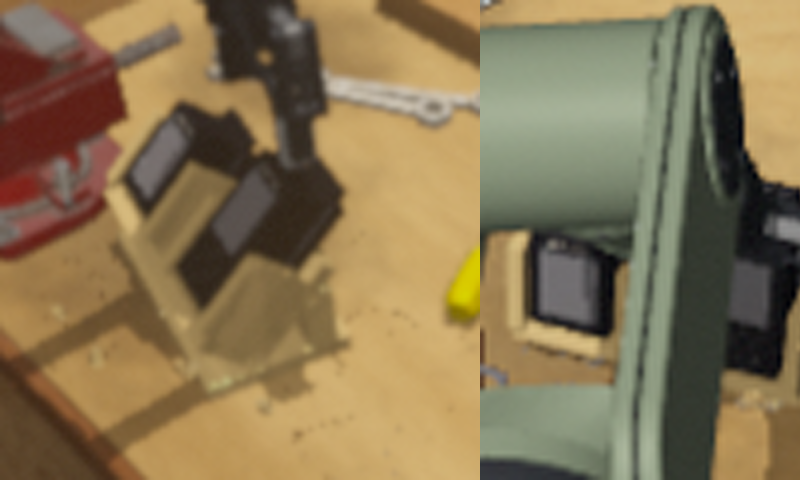

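>>> {"name": "jog_arm", "arguments": {"targets": [-0.004,0.003,0.025,0,-0.004,0.003,0.05,0,-0.004,0.003,0.079,0,-0.004,0.003,0.079,0,-0.004,0.003,0.079,0]}}

```text
clock: 2.2
ee_pos: [0.4969, 0.0477, 0.0901]
tcp_rot: [0.112, 0.994, -0.001, -0.003]
wrist_force: [-1.0, -0.1, 0.4]
finger_gap: 0.0853
```

>>> {"name": "jog_arm", "arguments": {"targets": [0,0,0,0,0,0,0,0,0,0,0,0,0,0,0,0,0,0,0,0], "hand": 1, "grip_force": 40}}

```text
clock: 2.7
ee_pos: [0.498, 0.0477, 0.0917]
tcp_rot: [0.112, 0.994, -0.001, -0.001]
wrist_force: [-0.7, -0.4, 5.9]
finger_gap: 0.0495
```

```bash
python3 go.py .494 .0465 .086 -13
```

```text
shift [ 0.0036 -0.002   0.0058] twist 0.1 | jaw heading -12.9 ee [0.498  0.0477 0.0917] gap 0.0495 F [-0.7 -0.4  5.9] t 2.7 tilt 0.21
```

>>> {"name": "jog_arm", "arguments": {"targets": [0,0,0,0,-0.01,0,-0.01,0,-0.02,0,-0.02,0,-0.03,0,-0.03,0,-0.04,0,-0.04,0], "grip_force": 110}}

```text
clock: 3.2
ee_pos: [0.5366, 0.0388, 0.1316]
tcp_rot: [0.112, 0.994, -0.001, -0.002]
wrist_force: [-0.9, -0.1, -3.5]
finger_gap: 0.0489
```

>>> {"name": "jog_arm", "arguments": {"targets": [-0.015,0,-0.015,0,-0.03,0,-0.03,0,-0.045,0,-0.045,0,-0.055,0,-0.065,0,-0.055,0,-0.085,0]}}

```text
clock: 3.7
ee_pos: [0.5914, 0.0264, 0.2162]
tcp_rot: [0.112, 0.994, -0.001, -0.003]
wrist_force: [-0.3, -0.3, -2.9]
finger_gap: 0.049
```

Run:
```python
from go import *
go((.46,-.14,.2),-9)
c=cam('scene');d=cam('top')
a=cv2.resize(c['image'][90:230,170:310],(480,480),interpolation=2);b=cv2.resize(d['image'][150:250,190:290],(480,480)[::-1],interpolation=2)[:, 160:]
cv2.imwrite('pics/s2.png',np.hstack([a,b]))
```

```text
shift [ 0.0909 -0.1914  0.0173] twist -3.9 | jaw heading -12.9 ee [0.5914 0.0264 0.2162] gap 0.049 F [-0.3 -0.3 -2.9] t 3.7 tilt 0.34
```

View pics/s2.png

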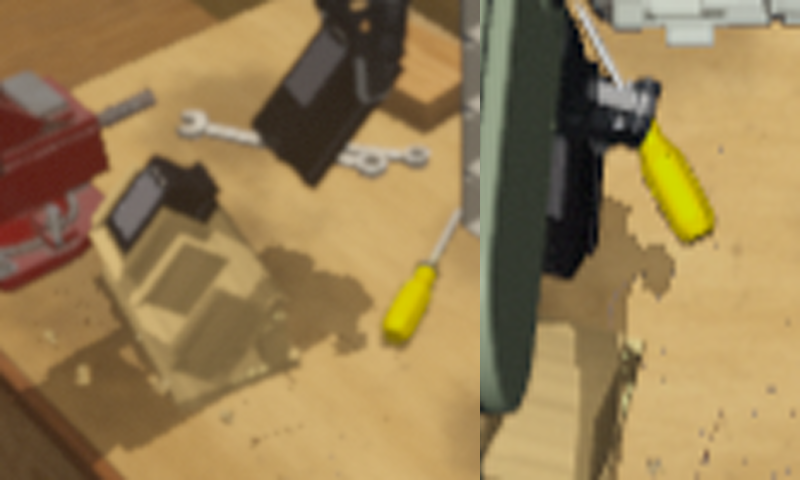

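```bash
python3 -c "
from go import *
go((.46,-.13,.11),-9)
T=np.load('top0.npy',allow_pickle=True).item()
print(ray_z(T,[330]*3+[318],[270,275,280,197],0).round(3))"
```

```text
shift [ 0.0941 -0.182   0.1089] twist -3.9 | jaw heading -12.9 ee [0.5922 0.0267 0.2186] gap 0.0486 F [ 0.5  0.2 -4.6] t 3.8 tilt 0.11
[[ 0.367 -0.207  0.   ]
 [ 0.352 -0.208  0.   ]
 [ 0.338 -0.208  0.   ]
 [ 0.581 -0.169  0.   ]]
```

>>> {"name": "jog_arm", "arguments": {"targets": [0,-0.05,0,-1,0.03,-0.09,0,-2,0.06,-0.13,0,-3,0.09,-0.17,0.02,-3.9,0.093,-0.18,0.05,-3.9]}}

```text
clock: 4.3
ee_pos: [0.4578, -0.1299, 0.1689]
tcp_rot: [0.079, 0.997, -0.002, 0.0]
wrist_force: [2.4, 0.2, -3.5]
finger_gap: 0.0489
```

```bash
python3 -c "
from go import *
go((.46,-.13,.075),-9)"
```

```text
shift [-0.002   0.0005  0.0939] twist -0.1 | jaw heading -9.1 ee [ 0.4578 -0.1299  0.1689] gap 0.0489 F [ 2.4  0.2 -3.5] t 4.3 tilt 0.19
```

>>> {"name": "jog_arm", "arguments": {"targets": [-0.002,0,0.04,0,-0.002,0,0.075,0,-0.002,0,0.094,0,-0.002,0,0.1,0,-0.002,0,0.104,0]}}

```text
clock: 4.8
ee_pos: [0.4593, -0.1303, 0.0641]
tcp_rot: [0.079, 0.997, -0.001, -0.0]
wrist_force: [0.4, -0.3, -3.6]
finger_gap: 0.0489
```

>>> {"name": "jog_arm", "arguments": {"targets": [0,0,0,0]}}

```text
clock: 4.9
ee_pos: [0.4597, -0.1303, 0.0643]
tcp_rot: [0.079, 0.997, -0.001, 0.0]
wrist_force: [0.2, 0.1, -3.4]
finger_gap: 0.049
```

Just above contact (TCP 64 mm, still full weight). Go down along the arc with a moderate grip.

>>> {"name": "jog_arm", "arguments": {"targets": [-0.004,0,0.005,0,-0.012,0,0.01,0,-0.02,0,0.015,0,-0.027,0,0.02,0,-0.033,0,0.026,0], "grip_force": 40}}

```text
clock: 5.4
ee_pos: [0.4916, -0.1355, 0.0397]
tcp_rot: [0.079, 0.997, -0.002, -0.001]
wrist_force: [-3.5, 0.1, 7.6]
finger_gap: 0.0487
```

>>> {"name": "jog_arm", "arguments": {"targets": [0,0,0,0]}}

```text
clock: 5.5
ee_pos: [0.492, -0.1355, 0.0402]
tcp_rot: [0.078, 0.997, -0.002, -0.001]
wrist_force: [-0.1, 1.1, -3.2]
finger_gap: 0.0487
```

Run:
```python
from go import *
go((.46,-.14,.2),-9)
c=cam('scene')
cv2.imwrite('pics/s3.png',cv2.resize(c['image'][150:330,220:400],(540,540),interpolation=2))
```

```text
shift [ 0.0311 -0.01   -0.1598] twist 0.0 | jaw heading -9.0 ee [ 0.492  -0.1355  0.0402] gap 0.0487 F [-0.1  1.1 -3.2] t 5.5 tilt 0.22
```

View pics/s3.png

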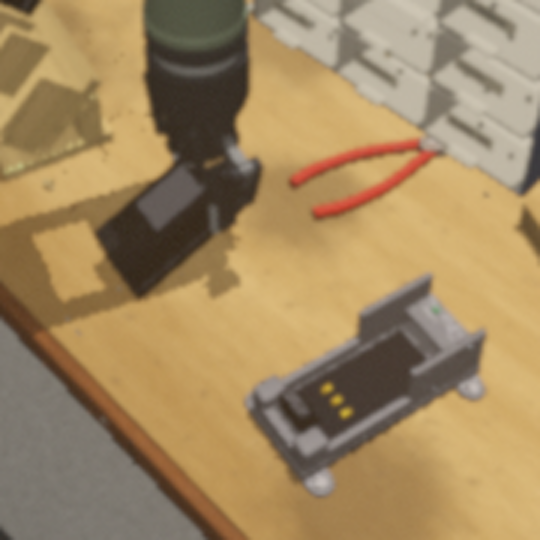

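>>> {"name": "jog_arm", "arguments": {"targets": [-0.004,0,0.006,0,-0.008,0,0.012,0,-0.012,0,0.018,0,-0.015,0,0.024,0,-0.016,0,0.03,0]}}

```text
clock: 6.05
ee_pos: [0.51, -0.1386, 0.0116]
tcp_rot: [0.079, 0.997, -0.002, 0.002]
wrist_force: [2.2, -1.1, 2.9]
finger_gap: 0.0487
```

>>> {"name": "jog_arm", "arguments": {"targets": [0,0,0.0,0,0,0,0,0]}}

```text
clock: 6.25
ee_pos: [0.5106, -0.1387, 0.0119]
tcp_rot: [0.079, 0.997, -0.002, 0.003]
wrist_force: [0.4, 0.6, 0.4]
finger_gap: 0.0485
```

>>> {"name": "jog_arm", "arguments": {"targets": [0,0,0,0,0,0,0,0,0,0,0,0,0,0,-0.05,0,0,0,-0.09,0], "hand": -1}}

```text
clock: 6.75
ee_pos: [0.5101, -0.1382, 0.1028]
tcp_rot: [0.079, 0.997, -0.002, 0.002]
wrist_force: [0.9, -0.5, 0.5]
finger_gap: 0.0853
```

>>> {"name": "jog_arm", "arguments": {"targets": [0.03,0,-0.03,0,0.06,0,-0.06,0,0.06,0,-0.06,0]}}

```text
clock: 7.05
ee_pos: [0.4497, -0.1285, 0.1662]
tcp_rot: [0.079, 0.997, -0.003, 0.005]
wrist_force: [1.2, 0.1, 0.3]
finger_gap: 0.0857
```

```bash
cat > pk.py <<'E'
from go import *
def pack(c,lo=.036,hi=.056,ctr=(.46,-.13),rad=.11):
    X=cloud(c);I=c['image'].astype(int);m=(X[...,2]>lo)&(X[...,2]<hi)&(np.hypot(X[...,0]-ctr[0],X[...,1]-ctr[1])<rad)&(I.max(2)<150)&(np.ptp(I,axis=2)<30)
    n,L,st,_=cv2.connectedComponentsWithStats(m.astype(np.uint8));k=1+st[1:,4].argmax();P=X[L==k]
    (cx,cy),(w,l),an=cv2.minAreaRect(np.float32(P[:,:2]));
    return len(P),round(cx,4),round(cy,4),round(w,4),round(l,4),round(an,1),'zmed',np.median(P[:,2]).round(4)
if __name__=='__main__':
    go((.46,-.14,.2),-9)
    for n in('scene','top'):
        c=cam(n);print(n,pack(c))
        if n=='scene':cv2.imwrite('pics/s4.png',cv2.resize(c['image'][150:330,220:400],(540,540),interpolation=2))
E
python3 pk.py
```

```text
shift [-0.0123 -0.0099 -0.0336] twist -0.1 | jaw heading -9.1 ee [ 0.4497 -0.1285  0.1662] gap 0.0857 F [1.2 0.1 0.3] t 7.05 tilt 0.65
scene (556, 0.4714, -0.1343, 0.0472, 0.101, 81.7, 'zmed', np.float64(0.0453))
top (3, 0.4243, -0.1264, 0.0057, 0.0001, 89.2, 'zmed', np.float64(0.0423))
```

View pics/s4.png

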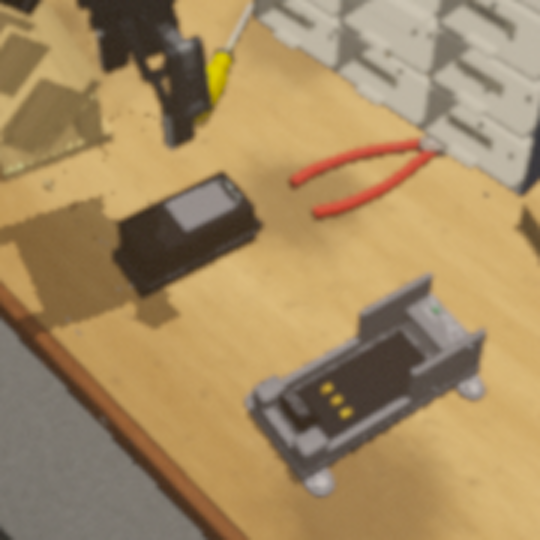

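```bash
python3 go.py .446 -.1303 .018 -9
```

```text
shift [ 0.0058 -0.0018  0.1452] twist -0.0 | jaw heading -9.0 ee [ 0.451  -0.1287  0.1633] gap 0.0855 F [-0.4  0.1  0. ] t 7.15 tilt 0.49
```

>>> {"name": "jog_arm", "arguments": {"targets": [0.005,-0.002,0.04,0,0.005,-0.002,0.08,0,0.005,-0.002,0.12,0,0.005,-0.002,0.145,0,0.005,-0.002,0.145,0]}}

```text
clock: 7.65
ee_pos: [0.4443, -0.1298, 0.014]
tcp_rot: [0.079, 0.997, -0.001, -0.001]
wrist_force: [0.0, -0.6, 0.7]
finger_gap: 0.0854
```

>>> {"name": "jog_arm", "arguments": {"targets": [0,0,0,0,0,0,0,0,0,0,0,0,0,0,0,0,0,0,0,0], "hand": 1, "grip_force": 20}}

```text
clock: 8.15
ee_pos: [0.4452, -0.13, 0.0149]
tcp_rot: [0.079, 0.997, -0.001, 0.0]
wrist_force: [1.3, -0.2, 2.1]
finger_gap: 0.0497
```

>>> {"name": "jog_arm", "arguments": {"targets": [0,0,-0.007,0,0,0,-0.014,0,0,0,-0.021,0,0,0,-0.027,0,0,0,-0.027,0]}}

```text
clock: 8.65
ee_pos: [0.4457, -0.1301, 0.0429]
tcp_rot: [0.079, 0.997, -0.002, 0.001]
wrist_force: [-0.2, -0.5, -3.4]
finger_gap: 0.05
```

Run:
```python
from go import *
go((.46,-.14,.2),-9)
c=cam('scene')
cv2.imwrite('pics/s5.png',cv2.resize(c['image'][150:330,220:400],(540,540),interpolation=2))
```

```text
shift [-0.016  -0.0081 -0.1571] twist -0.0 | jaw heading -9.0 ee [ 0.4457 -0.1301  0.0429] gap 0.05 F [-0.2 -0.5 -3.4] t 8.65 tilt 0.23
```

View pics/s5.png

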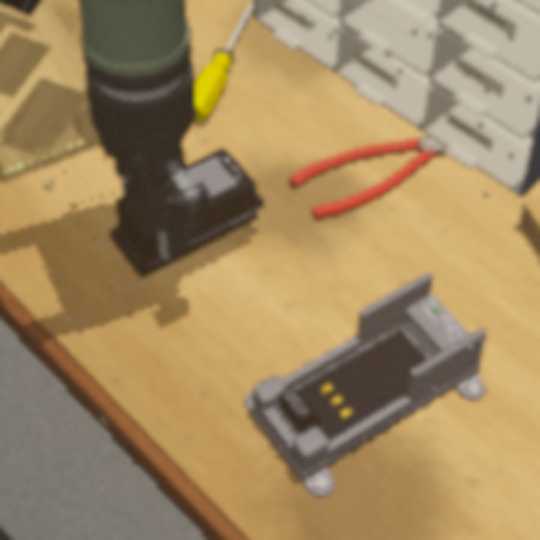

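Run:
```python
from h import *
for n in('top','scene'):
    C=np.load(n+'0.npy',allow_pickle=True).item();X=cloud(C).reshape(-1,3);I=C['image'].reshape(-1,3).astype(int)
    yaw=np.radians(-9.);e=np.array([np.cos(yaw),np.sin(yaw)]);la=np.array([-e[1],e[0]])
    q=np.c_[X[:,:2]@e-.5275,X[:,:2]@la+.2509,X[:,2]]
    m=(abs(q[:,0])<.1)&(abs(q[:,1])<.06)&(q[:,2]>.006)&(q[:,2]<.075)
    k=m&(q[:,2]>.045)&(q[:,0]>.005)
    L=q[k&(q[:,1]>0)];Rr=q[k&(q[:,1]<0)]
    print(n,'cheek L',len(L),np.percentile(L[:,1],[5,50,95]).round(4),'R',len(Rr),np.percentile(Rr[:,1],[5,50,95]).round(4),'x',np.percentile(q[k,0],[2,98]).round(4),'slopes',np.polyfit(L[:,0],L[:,1],1)[0].round(3),np.polyfit(Rr[:,0],Rr[:,1],1)[0].round(3))
    w=m&(q[:,2]>.02)&(q[:,2]<.07);print('  all x',np.percentile(q[w,0],[1,99]).round(4),'y',np.percentile(q[w,1],[1,50,99]).round(4))
    for s in (1,-1):
        w=m&(q[:,2]>.02)&(q[:,2]<.034)&(abs(q[:,1]*s-.031)<.008)&(abs(q[:,0]+.02)<.035);print('  wall',s,w.sum(),np.median(q[w,1]).round(4),np.polyfit(q[w,0],q[w,1],1)[0].round(3))
    y=m&(I[:,2]>140)&(I[:,0]<I[:,2]*.6)&(q[:,2]<.03)&(abs(q[:,0]+.028)<.015)&(abs(q[:,1])<.02)
    vv,uu=np.divmod(np.where(y)[0],640);p=ray_z(C,uu,vv,.0205).mean(0);print('  contacts',y.sum(),(p[:2]@e-.5275).round(4),(p[:2]@la+.2509).round(4))
    g=m&(q[:,2]>.046)&(q[:,0]<-.04);print('  latch top',g.sum(),q[g].mean(0).round(4),q[g].min(0).round(4),q[g].max(0).round(4))
```

```text
top cheek L 62 [0.0293 0.0326 0.0351] R 66 [-0.0324 -0.0285 -0.0262] x [0.0144 0.0783] slopes 0.006 -0.001
  all x [-0.0797  0.0811] y [-0.0328 -0.0005  0.0352]
  wall 1 56 0.0316 0.006
  wall -1 62 -0.0294 0.011
  contacts 11 -0.027 0.0001
  latch top 35 [-0.0652  0.002   0.0492] [-0.0701 -0.0124  0.0462] [-0.0578  0.0147  0.0545]
scene cheek L 150 [0.0275 0.0292 0.0331] R 153 [-0.0339 -0.0322 -0.0279] x [0.0116 0.0768] slopes -0.004 0.003
  all x [-0.0818  0.079 ] y [-0.0341 -0.0023  0.0333]
  wall 1 112 0.0297 0.002
  wall -1 131 -0.032 0.006
  contacts 17 -0.0292 0.0001
  latch top 59 [-0.0675 -0.0008  0.0494] [-0.0717 -0.0141  0.0461] [-0.0617  0.0141  0.0536]
```

```bash
python3 go.py .4426 -.3245 .085 -8.9
```

```text
shift [-0.0279 -0.1927 -0.0419] twist -0.1 | jaw heading -9.0 ee [ 0.4454 -0.13    0.0424] gap 0.0497 F [-0.7  0.5 -3.3] t 8.7 tilt 0.2
```

>>> {"name": "jog_arm", "arguments": {"targets": [0,0,-0.04,0,0,-0.03,-0.07,0,-0.01,-0.075,-0.07,0,-0.02,-0.12,-0.07,0,-0.028,-0.165,-0.07,0], "grip_force": 50}}

```text
clock: 9.2
ee_pos: [0.4469, -0.2986, 0.113]
tcp_rot: [0.079, 0.997, -0.002, 0.001]
wrist_force: [1.0, 0.2, -3.4]
finger_gap: 0.0491
```

>>> {"name": "jog_arm", "arguments": {"targets": [0,-0.0275,0,0,0,-0.0275,0.015,0,0,-0.0275,0.028,0,0,-0.0275,0.028,0]}}

```text
clock: 9.6
ee_pos: [0.4408, -0.3242, 0.0825]
tcp_rot: [0.079, 0.997, 0.0, -0.002]
wrist_force: [-0.9, 0.2, -4.0]
finger_gap: 0.0493
```

Run:
```python
from go import *
go((.4426,-.3245,.085),-8.9)
c=cam('scene')
cv2.imwrite('pics/s6.png',cv2.resize(c['image'][215:335,270:410],(700,600),interpolation=2))
# pack plane/lateral from cloud
X=cloud(c);I=c['image'].astype(int)
yaw=np.radians(-9.);e=np.array([np.cos(yaw),np.sin(yaw)]);la=np.array([-e[1],e[0]])
q=np.dstack([X[...,:2]@e-.5275,X[...,:2]@la+.2513,X[...,2]])
m=(q[...,2]>.09)&(q[...,2]<.135)&(q[...,0]>-.02)&(q[...,0]<.06)&(abs(q[...,1])<.04)
P=q[m];A=np.c_[P[:,:2],np.ones(len(P))]
s=np.ones(len(P),bool)
for _ in range(6):
    k=np.linalg.lstsq(A[s],P[s,2],rcond=None)[0];s=abs(P[:,2]-A@k)<.004
print('plane dz/dx',k.round(4),s.sum(),'lat',np.percentile(P[s,1],[2,98]).round(4),'x',np.percentile(P[s,0],[2,98]).round(4))
```

```text
shift [-0.0018  0.     -0.0025] twist -0.1 | jaw heading -9.0 ee [ 0.4408 -0.3242  0.0825] gap 0.0493 F [-0.9  0.2 -4. ] t 9.6 tilt 0.23
plane dz/dx [-0.038   0.0343  0.1135] 271 lat [-0.0226  0.0218] x [0.0028 0.037 ]
```

View pics/s6.png

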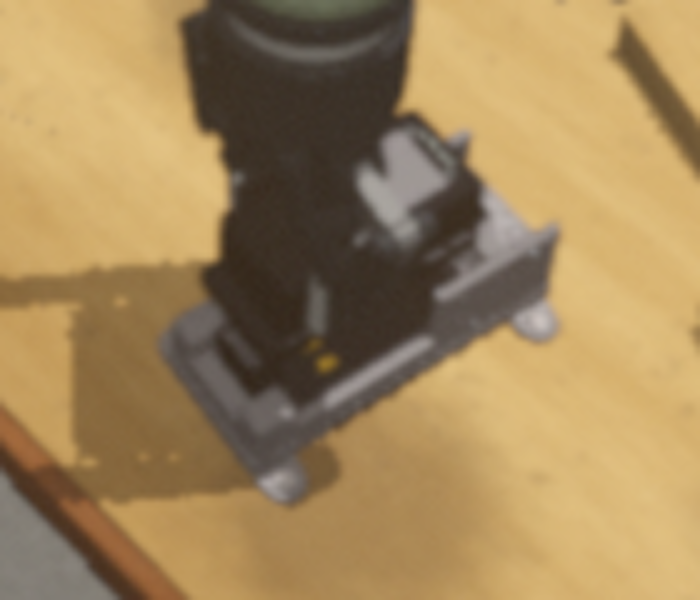

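>>> {"name": "jog_arm", "arguments": {"targets": [-0.006,0,0.007,0,-0.006,0,0.014,0,-0.006,0,0.014,0], "grip_force": 20}}

```text
clock: 9.95
ee_pos: [0.4473, -0.3246, 0.0686]
tcp_rot: [0.078, 0.997, 0.0, -0.002]
wrist_force: [0.3, -0.5, -2.7]
finger_gap: 0.0491
```

>>> {"name": "jog_arm", "arguments": {"targets": [-0.001,0,0.003,0,-0.003,0,0.006,0,-0.006,0,0.009,0,-0.008,0,0.011,0,-0.01,0,0.013,0]}}

```text
clock: 10.45
ee_pos: [0.4566, -0.3263, 0.0571]
tcp_rot: [0.078, 0.997, -0.0, -0.002]
wrist_force: [-8.5, 1.6, 8.6]
finger_gap: 0.0493
```

```bash
cat > tl.py <<'E'
from go import *
def tilt(c,x0=-.02,x1=.07,z0=.04,z1=.135):
    X=cloud(c);I=c['image'].astype(int)
    yaw=np.radians(-9.);e=np.array([np.cos(yaw),np.sin(yaw)]);la=np.array([-e[1],e[0]])
    q=np.dstack([X[...,:2]@e-.5275,X[...,:2]@la+.2513,X[...,2]])
    g=(I.mean(2)>75)&(np.ptp(I,axis=2)<25)  # grey panel only
    m=g&(q[...,2]>z0)&(q[...,2]<z1)&(q[...,0]>x0)&(q[...,0]<x1)&(abs(q[...,1])<.018)
    P=q[m];A=np.c_[P[:,0],np.ones(len(P))];s=np.ones(len(P),bool)
    for _ in range(8):
        k=np.linalg.lstsq(A[s],P[s,2],rcond=None)[0];s=abs(P[:,2]-A@k)<max(.004,np.percentile(abs(P[:,2]-A@k),60)*(_<4))
    print('tilt',np.degrees(np.arctan(-k[0])).round(1),'deg; z at x=0',k[1].round(4),'n',s.sum(),'x',np.percentile(P[s,0],[2,98]).round(4),'z',np.percentile(P[s,2],[2,98]).round(4))
if __name__=='__main__':
    s=r.get_state();p=s['ee_pos'];print('TCP charger',round(.9877*p[0]-.1564*p[1]-.5275,4),round(.1564*p[0]+.9877*p[1]+.2513,4),round(p[2],4));go(p)
    c=cam('scene');tilt(c);cv2.imwrite(sys.argv[1],cv2.resize(c['image'][215:335,270:410],(700,600),interpolation=2))
E
python3 tl.py pics/s7.png
```

```text
TCP charger -0.0255 0.0004 0.0571
shift [0. 0. 0.] twist 0 | jaw heading -8.9 ee [ 0.4566 -0.3263  0.0571] gap 0.0493 F [-8.5  1.6  8.6] t 10.45 tilt 0.24
tilt 9.4 deg; z at x=0 0.0868 n 156 x [0.0208 0.052 ] z [0.0773 0.0842]
```

View pics/s7.png

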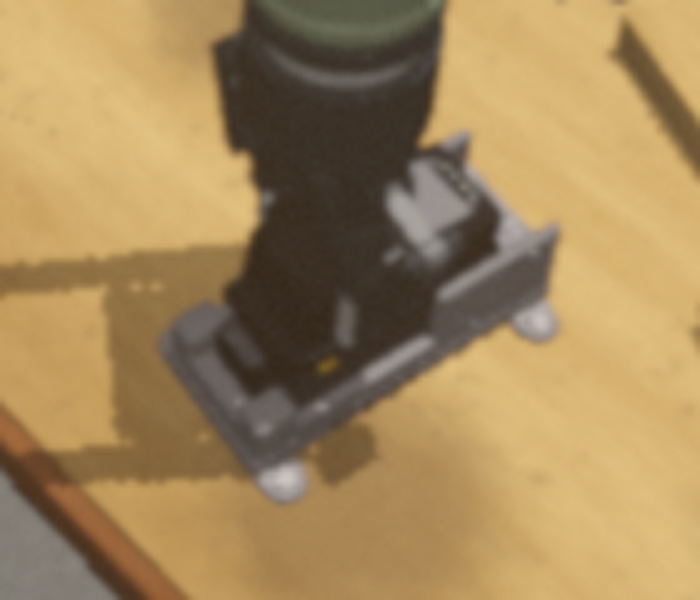

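>>> {"name": "jog_arm", "arguments": {"targets": [0,0,-0.009,0,0.005,0,-0.01,0,0.011,0,-0.01,0,0.011,0,-0.01,0]}}

```text
clock: 10.9
ee_pos: [0.4447, -0.3241, 0.0666]
tcp_rot: [0.078, 0.997, 0.0, -0.003]
wrist_force: [0.4, -0.1, -3.8]
finger_gap: 0.0491
```

>>> {"name": "jog_arm", "arguments": {"targets": [0,0,0.005,0,-0.003,0,0.008,0,-0.006,0,0.011,0,-0.008,0,0.013,0,-0.008,0,0.013,0]}}

```text
clock: 11.4
ee_pos: [0.4528, -0.3257, 0.0547]
tcp_rot: [0.078, 0.997, -0.0, -0.003]
wrist_force: [-1.7, 1.0, 8.6]
finger_gap: 0.0494
```

```bash
python3 tl.py pics/s8.png
```

```text
TCP charger -0.0293 0.0005 0.0547
shift [0. 0. 0.] twist 0 | jaw heading -8.9 ee [ 0.4528 -0.3257  0.0547] gap 0.0494 F [-1.7  1.   8.6] t 11.4 tilt 0.3
tilt 22.8 deg; z at x=0 0.0791 n 96 x [0.0217 0.0459] z [0.0581 0.0699]
```

>>> {"name": "jog_arm", "arguments": {"targets": [0,0,-0.002,0,-0.004,0,-0.002,0,-0.008,0,-0.002,0,-0.011,0,-0.002,0,-0.011,0,-0.002,0], "grip_force": 60}}

```text
clock: 11.95
ee_pos: [0.4642, -0.3274, 0.0562]
tcp_rot: [0.077, 0.997, -0.0, -0.003]
wrist_force: [-0.8, 0.6, -3.8]
finger_gap: 0.0492
```

>>> {"name": "jog_arm", "arguments": {"targets": [-0.002,0,0,0,-0.004,0,0,0,-0.004,0,0,0]}}

```text
clock: 12.25
ee_pos: [0.4678, -0.3279, 0.0559]
tcp_rot: [0.077, 0.997, 0.0, -0.003]
wrist_force: [0.1, -0.4, -3.4]
finger_gap: 0.0493
```

```bash
python3 tl.py pics/s9.png
```

```text
TCP charger -0.0142 0.0006 0.0559
shift [0. 0. 0.] twist 0 | jaw heading -8.9 ee [ 0.4678 -0.3279  0.0559] gap 0.0493 F [ 0.1 -0.4 -3.4] t 12.25 tilt 0.37
tilt 22.7 deg; z at x=0 0.0869 n 78 x [0.0397 0.0606] z [0.0606 0.0703]
```

View pics/s9.png

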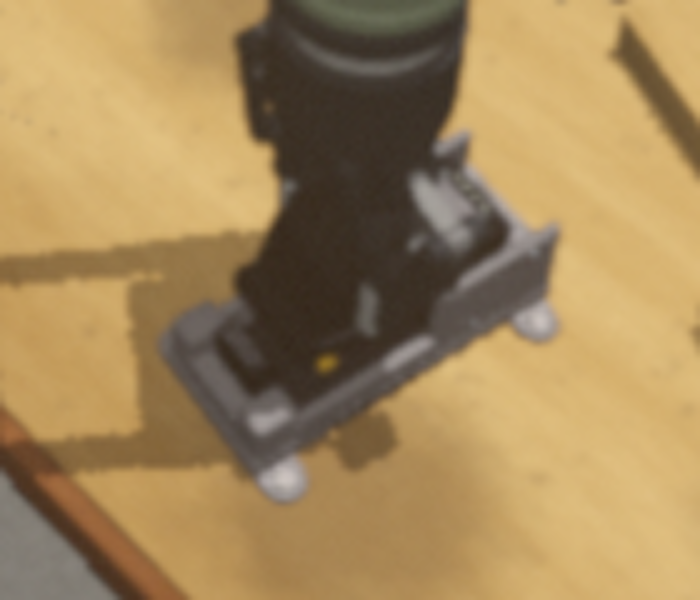

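>>> {"name": "jog_arm", "arguments": {"targets": [-0.002,0,0,0,-0.004,0,0,0,-0.004,0,0,0]}}

```text
clock: 12.6
ee_pos: [0.4681, -0.3279, 0.0562]
tcp_rot: [0.077, 0.997, 0.001, -0.007]
wrist_force: [-10.9, -0.1, 4.6]
finger_gap: 0.049
```

>>> {"name": "jog_arm", "arguments": {"targets": [-0.002,0,0,0,-0.004,0,0,0,-0.004,0,0,0]}}

```text
clock: 12.9
ee_pos: [0.4683, -0.328, 0.0567]
tcp_rot: [0.077, 0.997, 0.001, -0.011]
wrist_force: [-12.8, 0.3, 6.9]
finger_gap: 0.0495
```

>>> {"name": "jog_arm", "arguments": {"targets": [0,0,0.004,0,0.001,0,0.007,0,0.003,0,0.01,0,0.004,0,0.013,0,0.005,0,0.015,0], "grip_force": 20}}

```text
clock: 13.4
ee_pos: [0.4619, -0.3274, 0.0451]
tcp_rot: [0.077, 0.997, 0.001, -0.011]
wrist_force: [-10.2, 2.5, 18.1]
finger_gap: 0.049
```

```bash
python3 tl.py pics/s10.png
```

```text
TCP charger -0.0201 0.0001 0.0451
shift [0. 0. 0.] twist 0 | jaw heading -8.8 ee [ 0.4619 -0.3274  0.0451] gap 0.049 F [-10.2   2.5  18.1] t 13.4 tilt 1.28
tilt 14.8 deg; z at x=0 0.0752 n 111 x [0.03   0.0558] z [0.0593 0.068 ]
```

>>> {"name": "jog_arm", "arguments": {"targets": [0,0,0.003,0,0,0,0.006,0,0,0,0.009,0,0.001,0,0.011,0,0.001,0,0.011,0]}}

```text
clock: 13.95
ee_pos: [0.4607, -0.3279, 0.0365]
tcp_rot: [0.077, 0.997, 0.0, -0.01]
wrist_force: [-7.0, 0.9, 11.6]
finger_gap: 0.0493
```

```bash
python3 tl.py pics/s11.png
```

```text
TCP charger -0.0212 -0.0005 0.0365
shift [0. 0. 0.] twist 0 | jaw heading -8.8 ee [ 0.4607 -0.3279  0.0365] gap 0.0493 F [-7.   0.9 11.6] t 13.95 tilt 1.16
tilt 6.6 deg; z at x=0 0.0677 n 141 x [0.0251 0.0546] z [0.06   0.0657]
```

>>> {"name": "jog_arm", "arguments": {"targets": [0,0,0.003,0,0,0,0.005,0,0,0,0.007,0,0,0,0.007,0,0,0,0.007,0]}}

```text
clock: 14.5
ee_pos: [0.4597, -0.3279, 0.0319]
tcp_rot: [0.077, 0.997, -0.0, -0.01]
wrist_force: [-10.1, 1.8, 14.2]
finger_gap: 0.0488
```

```bash
python3 tl.py pics/s12.png
```

```text
TCP charger -0.0222 -0.0007 0.0319
shift [0. 0. 0.] twist 0 | jaw heading -8.8 ee [ 0.4597 -0.3279  0.0319] gap 0.0488 F [-10.1   1.8  14.2] t 14.5 tilt 1.2
tilt 4.2 deg; z at x=0 0.0652 n 149 x [0.0224 0.0534] z [0.0595 0.0652]
```

>>> {"name": "jog_arm", "arguments": {"targets": [0.001,0,0,0,0.001,0,0,0,0.001,0,0,0,0.001,0,-0.03,0,0.001,0,-0.07,0], "hand": -1}}

```text
clock: 15.05
ee_pos: [0.4593, -0.327, 0.1006]
tcp_rot: [0.077, 0.997, 0.001, -0.013]
wrist_force: [0.2, -0.4, 0.5]
finger_gap: 0.0854
```

```bash
python3 tl.py pics/s13.png
```

```text
TCP charger -0.0228 0.0001 0.1006
shift [0. 0. 0.] twist 0 | jaw heading -8.8 ee [ 0.4593 -0.327   0.1006] gap 0.0854 F [ 0.2 -0.4  0.5] t 15.05 tilt 1.45
tilt 3.4 deg; z at x=0 0.0645 n 76 x [-0.0059  0.034 ] z [0.0602 0.0666]
```

>>> {"name": "jog_arm", "arguments": {"targets": [0.009,0,0,0,0.018,0,0,0,0.018,0,0,0,0.018,0,0,0,0.018,0,0,0], "hand": 1}}

```text
clock: 15.6
ee_pos: [0.4453, -0.327, 0.1079]
tcp_rot: [0.077, 0.997, -0.002, -0.007]
wrist_force: [-0.8, -0.0, 0.3]
finger_gap: 0.0119
```

```bash
python3 tl.py pics/s14.png
```

```text
TCP charger -0.0366 -0.002 0.1079
shift [0. 0. 0.] twist 0 | jaw heading -8.8 ee [ 0.4453 -0.327   0.1079] gap 0.0119 F [-0.8 -0.   0.3] t 15.6 tilt 0.82
tilt 3.1 deg; z at x=0 0.0645 n 264 x [-0.0063  0.0528] z [0.0598 0.0663]
```

>>> {"name": "jog_arm", "arguments": {"targets": [0.003,0.001,0,0,0.004,0.001,0.02,0,0.004,0.001,0.032,0,0.004,0.001,0.036,0,0.004,0.001,0.039,0]}}

```text
clock: 16.15
ee_pos: [0.441, -0.3255, 0.0686]
tcp_rot: [0.077, 0.997, -0.002, -0.007]
wrist_force: [0.3, 1.0, -0.1]
finger_gap: -0.0
```

>>> {"name": "jog_arm", "arguments": {"targets": [0,0,0.002,0,0,0,0.004,0,0,0,0.005,0]}}

```text
clock: 16.45
ee_pos: [0.4406, -0.3256, 0.064]
tcp_rot: [0.077, 0.997, -0.002, -0.007]
wrist_force: [-3.5, 0.2, 3.9]
finger_gap: 0.0002
```

Contact; press on in small steps.

>>> {"name": "jog_arm", "arguments": {"targets": [0,0,0.002,0,0,0,0.003,0,0,0,0.004,0]}}

```text
clock: 16.75
ee_pos: [0.4401, -0.3256, 0.062]
tcp_rot: [0.077, 0.997, -0.002, -0.007]
wrist_force: [-6.5, 3.6, 21.9]
finger_gap: 0.0
```

```bash
python3 tl.py pics/s15.png
```

```text
TCP charger -0.0419 -0.0015 0.062
shift [0. 0. 0.] twist 0 | jaw heading -8.8 ee [ 0.4401 -0.3256  0.062 ] gap 0.0 F [-6.5  3.6 21.9] t 16.75 tilt 0.9
tilt 0.8 deg; z at x=0 0.0623 n 235 x [0.0073 0.0521] z [0.0592 0.0642]
```

>>> {"name": "jog_arm", "arguments": {"targets": [0,0,0.002,0,0,0,0.002,0]}}

```text
clock: 17.0
ee_pos: [0.4401, -0.3256, 0.062]
tcp_rot: [0.077, 0.997, -0.003, -0.007]
wrist_force: [-4.5, 2.7, 16.1]
finger_gap: 0.0003
```

>>> {"name": "jog_arm", "arguments": {"targets": [0,0,-0.02,0,0,0,-0.06,0,0,0,-0.11,0,0.05,0,-0.15,0,0.1,0,-0.15,0]}}

```text
clock: 17.5
ee_pos: [0.3574, -0.3135, 0.2154]
tcp_rot: [0.076, 0.997, -0.006, -0.003]
wrist_force: [-1.2, -2.0, 0.1]
finger_gap: -0.0003
```

```bash
python3 tl.py pics/s16.png
python3 - <<'E'
from h import *
c=cam('scene');X=cloud(c).reshape(-1,3);I=c['image'].reshape(-1,3).astype(int)
e=np.array([.9877,-.1564]);la=np.array([.1564,.9877])
q=np.c_[X[:,:2]@e-.5275,X[:,:2]@la+.2513,X[:,2]]
m=(abs(q[:,1])<.022)&(q[:,0]>-.09)&(q[:,0]<.08)
for a in np.arange(-.084,.075,.006):
    s=m&(abs(q[:,0]-a)<.003)
    if s.sum()>2: print(round(a,3),s.sum(),np.median(q[s,2]).round(4),end=' | ')
g=m&(abs(q[:,1])<.013)&(q[:,2]>.046)&(q[:,2]<.055)&(q[:,0]<-.05);print('\nlatch top x',np.percentile(q[g,0],[2,98]).round(4),g.sum())
t=m&(q[:,2]>.055)&(q[:,2]<.07)&(I.max(1)<150);A=np.c_[q[t,:2],np.ones(t.sum())];print('top plane',np.linalg.lstsq(A,q[t,2],rcond=None)[0].round(4),'x',np.percentile(q[t,0],[1,99]).round(4),'y',np.percentile(q[t,1],[1,99]).round(4))
E
```

```text
TCP charger -0.1254 -0.0024 0.2154
shift [0. 0. 0.] twist 0 | jaw heading -8.7 ee [ 0.3574 -0.3135  0.2154] gap -0.0003 F [-1.2 -2.   0.1] t 17.5 tilt 0.73
tilt 1.5 deg; z at x=0 0.0627 n 379 x [-0.0075  0.0516] z [0.0594 0.0647]
-0.084 166 0.0157 | -0.078 121 0.0408 | -0.072 134 0.0426 | -0.066 48 0.0485 | -0.06 23 0.0423 | -0.054 27 0.0295 | -0.048 166 0.0476 | -0.042 53 0.0626 | -0.036 54 0.0628 | -0.03 59 0.0624 | -0.024 57 0.0626 | -0.018 59 0.0624 | -0.012 67 0.0618 | -0.006 57 0.0618 | 0.0 66 0.062 | 0.006 63 0.0617 | 0.012 74 0.0618 | 0.018 66 0.0621 | 0.024 68 0.0608 | 0.03 68 0.0613 | 0.036 68 0.0609 | 0.042 63 0.0615 | 0.048 70 0.0606 | 0.054 30 -0.7484 | 0.06 8 -0.7522 | 0.066 17 0.036 | 0.072 36 0.0358 | 
latch top x [-0.0717 -0.0611] 60
top plane [-0.0019  0.0021  0.0621] x [-0.0487  0.0521] y [-0.0216  0.0218]
```

View pics/s16.png

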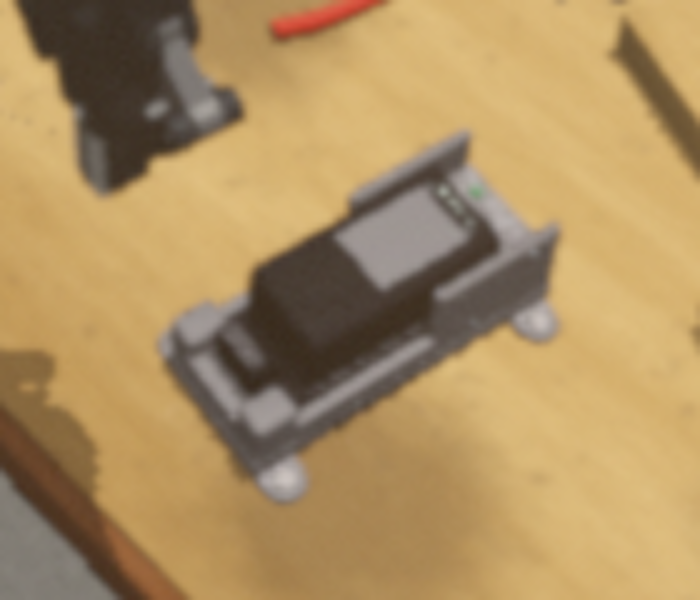

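```bash
python3 -c "
from h import *
job.hand_in();print(r.get_state()['clock'])"
```

```text
the job is handed in; nothing more can be done
the job is handed in; nothing more can be done
```

The long pack is on charge, as far as my checks show, and the job is handed in at about 17.6 s. No verdict was reported.

**What I did**
- I drew the pack out of the rack along its slope, laid it flat on the bench and gripped it again on its tail half.
- I tipped it tongue-down by pressing its tail on top of the latch, because it did not droop in the grip on its own. My first try at this caught the tongue on the lip with about 8.5 N, so I backed off and repeated it.
- I then slid the tongue under the lip, swung the tail down to about 4° and let go. Closed fingertips pressed the tail home with about 22 N, and I moved the arm clear.

**Last checks, from the scene camera after withdrawing**
- **Level:** the top face is at z = 62 mm, as it should be when home. The fits of its tilt disagreed: 0.1° over the whole top and 1.5° over the panel. Both are within the 2.3° limit.
- **Position:** the pack's origin is at about x = -55.7 mm against -55 mm for home, from a camera good to about 2 mm. The front end read about 3 mm short, which I put down to edge trimming in the measurement.
- **Latch:** it is back where it was at the start. Its top spans x = -72 to -61 mm both times, and the tail stayed down against the sprung contacts.

**Not checked:** I did not measure the short pack, pliers, torch or screwdriver again at the end. The short pack and the screwdriver were last seen in place just after the long pack came out. The pliers looked undisturbed in later pictures. The torch was in view only in the first pictures, and the arm did not go near it.

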